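# Lower a jacked-up power chassis on to its packing block

### The job

One side of the heavy grey power chassis is held up by a bottle jack. Slide the loose hardwood packing block, lying flat and end first, well under the raised edge beside the jack and let go of it. Then crack the jack's release lever open just the fraction of a turn that lets the chassis sink slowly on to the block, and once its weight is on the block close the valve again finger-tight, never forcing the lever; leave the other things on the bench alone.

Things in the scene. Friction and masses are not known exactly. Their poses are not given: they have to be found in the camera images.
- bearer: Fixed hardwood bearer, 40 mm high, under the far, lower side of the chassis, which pivots on it. Its frame serves the whole set-up: origin on the bench straight below the lower edge of the raised side (chassis level), z up, x along the edge, y level and square out of that side, away from the chassis. The chassis spans x -150 to 270, y -380 to 0 mm; the bearer lies at y = -352 mm.
- edge (a point): Point on the lower edge of the chassis' raised side, at x = 110 mm of the bearer's frame; moves with the chassis: about 65 mm above the bench at the start, 40 mm when level. The chassis is a grey steel rack housing, 420 x 380 x 178 mm, roughly 24 kg (weight varies). Free room for the block lies from x = 80 to 200 mm.
- lifting_angle (a point): Middle of the underside of the steel lifting angle bolted to the raised side, which the jack carries; 170 to 200 mm above the bench. The angle spans x -100 to 30 mm of the bearer's frame and juts out 65 mm; elsewhere the side is flat.
- chassis (a joint): How far the chassis has come down, rad about its far lower edge: 0 as jacked up, 0.07 when level on the 40 mm block (0.105 without a block). 0.01 rad is about 3.6 mm at the raised edge. It must sink slower than 40 mm/s there (0.11 rad/s). With the valve shut it only seeps, less than 0.15 mm/s.
- packer: Loose hardwood packing block, 150 x 45 x 40 mm (its x, y, z), 0.2 kg; origin at the centre of its underside, both ends alike. It can be gripped across its 45 mm width near one end while the other end goes under the edge, a third of its length or more.
- jack: Small bottle jack, fixed under the lifting angle; frame parallel to the bearer's, origin on the bench below the ram, at y = 35 mm of the bearer's frame. Base 100 x 100 mm (y -41 to 59), 34 mm high; round tank 74 mm wide, up to 150 mm; on the outer (+y) side the pump (x -4 to 46, y up to 59, up to 110 mm high) and the release valve.
- release_lever: Lever of the release valve: steel rod 8 mm thick, a black ball on top. It turns with the valve screw about the jack's y axis through this origin (x -22, y 90, z 26 mm of the jack's frame); its own z runs up the rod. It starts almost closed, holding the load, 5 to 8 degrees short of upright, leaning to -x of the jack; its top going to +x opens . It stays where it is left.
- lever_ball (a point): Centre of the 20 mm ball, 90 mm from the screw's axis, about 115 mm above the bench. 2 to 4 N at the ball opens, 5 to 8 N closes. The chassis starts to sink somewhere 6 to 32 degrees from the start, depending on its weight; past that, each degree (1.6 mm at the ball) adds about 4 mm/s. There is 25 mm of room round it.
- valve_seat (a point): Point on the screw's axis at the jack's base, where the screw (its hidden tip: screw_nose) enters. Closing, it meets its seat somewhere 3 to 20 degrees back beyond the starting position of the lever; only the feel tells where: the resistance at the ball rises steeply. Finger-tight is a push of 10 to 15 N at the ball, and the lever then stays; more than 20 N forces it. Gripping the ball is harmless.
- splicer: Black fusion splicer, 150 x 130 x 130 mm, bystander; origin under its centre.
- bin: Blue plastic parts bin, 160 x 100 x 70 mm, bystander; origin under its centre.
- cleaver: Small grey and black fibre cleaver, 90 x 60 x 45 mm, bystander; origin under its centre.
- pump_handle: The jack's pump handle, a loose steel tube 280 mm long and 18 mm thick with a rubber grip, lying on the bench, bystander; origin under its middle.
Things that resemble listed ones, but are neither listed nor needed, are in the scene too. Leave any black look-alike of the packer alone.

How it is judged:
By the outcome, as a careful person would: the job done as asked, in the order asked, and still so for the second after the job is handed in, with the robot touching nothing.
It also fails if it takes over 72 s, if anything falls off the work surface, if the arm or the gripper's body presses on something with over 40 N, if the wrist force passes 120 N, or if a joint passes its speed limit or range.

### The arm

A 7-joint arm with a two-finger parallel gripper is mounted at the origin on the work surface. World frame = base frame: x ahead of the robot, y to its left, z up, the work surface at z = 0. Lengths are in m, angles in rad, forces in N, time in s.
With the tool pointing down it reaches from about 0.4 to 0.85 m from the base axis. Payload 10.4 kg.
Tool frame: the origin (TCP) lies on the mounting face of the last link; the fingertips stand 173 mm ahead of it and the grasp point (between the pads) lies 155 mm ahead of it (manip.tip_extent is the distance from the TCP to the fingertips, in m); z points along the fingers, y is the line along which they close (so a half turn about z gives the same grasp; the last joint's range is limited). The gripper opens to 85 mm and grips with 20 to 120 N. Pads are 22 mm wide; open, the fingers measure 114 mm over their backs; the gripper's body (76 mm by 85 mm) begins 54 mm behind the grasp point. The pads swing forward as they close: fully open they stand 13 mm farther back than shut.
Start: joints at [1.098, 0.332, -0.065, 1.46, 0.022, 1.35, -0.088], TCP at [0.272, -0.563, 0.405] pointing down, gripper open.
Joint ranges: [-2.6, 2.6], [-0.5, 2.12], [-1.47, 1.34], [0.16, 2.42], [-1.27, 4.41], [0.06, 2.06], [-2.6, 2.6]. Speed limits (rad/s): [2.22, 2.22, 2.79, 2.79, 3.14, 3.14, 3.14].

### API

Orientations are given as a unit quaternion [x, y, z, w].
In Python, from workcell import manip gives the robot as it stands.
- The arm moves only by the tool move_arm, never from a script. Its argument "plan" is one flat list of numbers, 7 for each row, row after row: the turn, a rotation vector about the tool's x, y, z in rad, then the shift along the tool's x, y, z in m, then the finger opening in m, from 0 to 0.0854. In form: [ax, ay, az, dx, dy, dz, gripper, ax, ay, az, dx, dy, dz, gripper, ...]. A call has 1 to 12 rows; each row is the pose to reach, as a shift and turn from the pose commanded when the call began, along the tool's axes at that moment; what a row does not reach only later rows make up. A row lasts 1/8 s, in which the tool goes at most 62.5 mm and 10.7 degrees, less where a joint would pass 70% of its speed; a pose out of reach is approached as far as the arm can. A call with a gripper value outside its range is refused whole. The fingers move at their own pace and stop on an object; "squeeze" is the grip in N (left out, the last holds). Time passes only in rows, so rows that repeat a pose let the fingers close. It gives the time, the measured TCP pose, the force, the opening and the grip force at its end, in the units of the state.
- manip.get_obs(): the state, without advancing time (a new reading comes with each control period).
- manip.camera(name): name is "side" or "top"; returns a dict with "color" (400x640x3 uint8, red, green, blue), "fx", "fy", "cx", "cy" (pixels), "dist" ([k1, k2, p1, p2, k3] as OpenCV has them; the pictures are not rectified), "cam_to_world" (4x4, takes a point from camera to world coordinates). Camera axes: x right, y down, z forward; pixel columns grow to the right and rows downward; lengths in m; the calibration is good to about 2 mm. A picture is of the moment at which its call begins. There is no depth.
- manip.hand_in(): hands the job in; it is judged then, once.
Trained networks look in a picture, given as the dict that the camera call returned (one of the last four; its "shot" number tells which), for a name from the list of things; names that differ only in an ending like _2 or _b are one class to them, and where a whole thing is asked for, a point or a joint stands for the part that bears it (a point fixed in the world has none). Each returns a list of dicts, best first, with "conf" (0 to 1); they miss things now and then, are a little off and sometimes report something else, mostly with a low value. They report only what shows in the picture. A call takes as long as a camera call. They do not tell look-alikes from the thing itself.
- manip.look_for(picture, label): "position" ([x, y, z] in m, in the coordinates of the camera as it stood for that picture, good to about 4 mm: the middle of the surface that is visible of it).
- manip.silhouettes(picture, label): "pixels" (400x640 bool, what is visible of it).
- manip.tip_of(picture, label): "position" ([x, y, z] in m, in the coordinates of the camera as it stood for that picture, good to about 4 mm: a listed point, or the origin of a listed thing).
The state is a dict: "clock": time; "joint_pos": joint angles; "joint_velocities": joint speeds; "tau": joint torques, N m; "position": TCP position; "ee_rot": TCP orientation; "ft_force": force on the tool from outside, world axes, zero at the start; "torque": the same for the moment, N m; "grip_width": opening from 0.0 (shut) to 1.0 (fully open); "grasp_force": force on a finger pad.
Only numpy, scipy, OpenCV 4.12 (cv2) and the standard library are available. Lean on these libraries where they do the work, as an engineer would, in place of code of your own. Each camera call takes 0.05 s, during which the arm holds its last target. There are 200 camera calls.

## Working session

There is one attempt and no reset: what is moved stays moved. The work goes in short steps, Python scripts to look and compute and a tool call to move; the robot and the scene stay as the last step left them, time stands still between calls to the robot, and variables do not carry over. Pictures are saved under pics/ and viewed, at most 12 in all, crops included, and the job is handed in when it is done.

Besides the shell and the picture viewer there is one more tool, called after "Request:" as name(argument=value, ...), one argument or row to a line, values as JSON. move_arm: Moves the arm, as the interface text tells. Its arguments: {"type":"object","properties":{"plan":{"type":"array","items":{"type":"number"}},"squeeze":{"type":"number"}},"required":["plan"]}

```bash
ls; mkdir -p pics; cat > h.py <<'E'
import numpy as np, cv2
from workcell import manip
from scipy.spatial.transform import Rotation as R
def W(pic,p):
    T=np.array(pic["cam_to_world"]); return T[:3,:3]@np.array(p)+T[:3,3]
def save(pic,n,crop=None,s=1):
    im=pic["color"][:,:,::-1]
    if crop: im=im[crop[1]:crop[3],crop[0]:crop[2]]
    cv2.imwrite("pics/"+n,cv2.resize(im,None,fx=s,fy=s,interpolation=cv2.INTER_CUBIC))
def ray(pic,u,v,z):
    K=np.array([[pic["fx"],0,pic["cx"]],[0,pic["fy"],pic["cy"]],[0,0,1]],float)
    q=cv2.undistortPoints(np.array([[[u,v]]],float),K,np.array(pic["dist"],float))[0,0]
    T=np.array(pic["cam_to_world"]); d=T[:3,:3]@np.array([q[0],q[1],1]); o=T[:3,3]
    return o+d*(z-o[2])/d[2]
def proj(pic,P):
    T=np.linalg.inv(np.array(pic["cam_to_world"]))
    K=np.array([[pic["fx"],0,pic["cx"]],[0,pic["fy"],pic["cy"]],[0,0,1]],float)
    return cv2.projectPoints(np.array(P,float).reshape(-1,1,3),cv2.Rodrigues(T[:3,:3])[0],T[:3,3],K,np.array(pic["dist"],float))[0][:,0]
E
python3 - <<'E'
from h import *
o=manip.get_obs(); print({k:np.round(v,3).tolist() for k,v in o.items()}, manip.tip_extent)
for c in("top","side"):
    p=manip.camera(c); save(p,c+"1.png"); print(c,p["shot"],np.round(p["cam_to_world"],2).tolist())
    for l in "bearer edge lifting_angle packer jack release_lever lever_ball valve_seat splicer bin cleaver pump_handle".split():
        for d in manip.tip_of(p,l)[:3]: 
            w=W(p,d["position"]); print(l,round(d["conf"],2),w.round(3),proj(p,w)[0].round(0))
E
```

```text
pics
{'clock': 0.0, 'joint_pos': [1.098, 0.333, -0.065, 1.461, 0.022, 1.35, -0.089], 'joint_velocities': [-0.0, 0.001, 0.001, -0.001, -0.0, -0.002, -0.002], 'tau': [-0.002, -62.545, 0.048, -39.161, 0.016, 0.01, 0.0], 'position': [0.272, -0.563, 0.404], 'ee_rot': [0.975, 0.223, -0.0, -0.001], 'ft_force': [0.738, 0.388, -0.162], 'torque': [0.006, -0.021, 0.001], 'grasp_force': 0.0, 'grip_width': 0.999} 0.1734
top 1 [[0.0, -1.0, 0.07, 0.41], [-1.0, -0.0, 0.02, 0.05], [-0.02, -0.07, -1.0, 1.45], [0.0, 0.0, 0.0, 1.0]]
edge 0.58 [ 0.631 -0.079  0.065] [374. 163.]
lifting_angle 0.68 [ 0.487 -0.057  0.205] [371. 206.]
packer 0.96 [0.355 0.143 0.001] [303. 251.]
packer 0.93 [ 0.524  0.259 -0.001] [268. 199.]
jack 0.68 [ 0.488 -0.041  0.001] [360. 210.]
release_lever 0.59 [0.465 0.043 0.029] [334. 216.]
lever_ball 0.4 [0.456 0.047 0.118] [333. 218.]
valve_seat 0.84 [0.468 0.015 0.027] [343. 216.]
valve_seat 0.31 [0.454 0.439 0.002] [213. 220.]
bin 0.68 [0.264 0.307 0.001] [253. 279.]
bin 0.47 [ 0.759  0.189 -0.004] [290. 128.]
cleaver 0.94 [ 0.762  0.189 -0.001] [290. 127.]
pump_handle 0.8 [0.
[... 377 characters left out ...]
ker 0.6 [ 0.354  0.138 -0.   ] [340. 201.]
jack 0.56 [ 0.488 -0.047  0.002] [290. 222.]
release_lever 0.56 [0.468 0.042 0.027] [313. 217.]
lever_ball 0.48 [0.453 0.04  0.116] [313. 199.]
valve_seat 0.61 [0.712 0.382 0.001] [399. 285.]
valve_seat 0.58 [0.468 0.017 0.029] [307. 216.]
valve_seat 0.45 [0.267 0.309 0.   ] [383. 189.]
splicer 0.67 [0.712 0.378 0.002] [398. 285.]
splicer 0.19 [ 0.488 -0.057  0.198] [284. 189.]
bin 0.7 [ 0.263  0.31  -0.001] [383. 189.]
bin 0.51 [ 0.487 -0.059  0.199] [284. 189.]
bin 0.21 [ 0.63  -0.075  0.066] [274. 242.]
cleaver 0.56 [ 0.757  0.183 -0.004] [342. 291.]
pump_handle 0.69 [0.451 0.439 0.006] [415. 227.]
pump_handle 0.48 [0.453 0.041 0.118] [313. 199.]
```

View pics/top1.png

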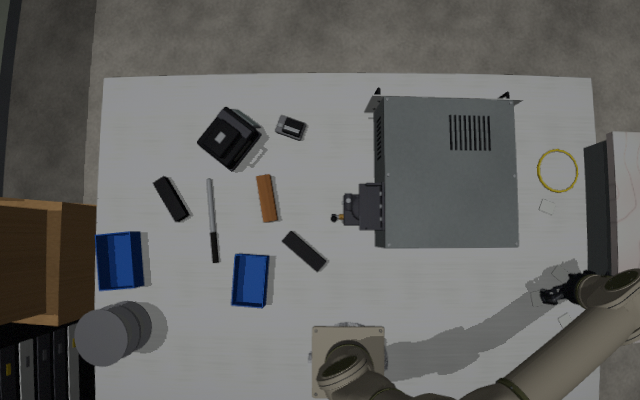

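View pics/side1.png

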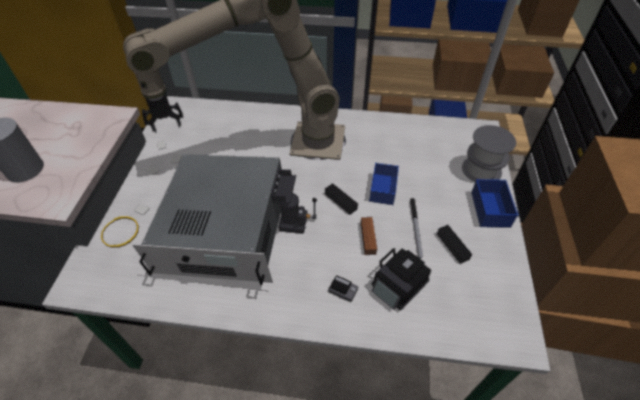

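Three packer-like blocks show. Two are black, at top px (304,251) and (171,199). One is wood-brown, at (266,198), which fits "hardwood". I'll confirm it in a crop and measure the yaws.

```bash
python3 - <<'E'
from h import *
p=manip.camera("top"); save(p,"crop1.png",(180,150,400,270),3.6)
for d in manip.silhouettes(p,"packer"):
    m=d["pixels"]; v,u=np.nonzero(m)
    print("conf",d["conf"],u.mean(),v.mean(),m.sum(), p["color"][m].mean(0))
    if np.hypot(u.mean()-266,v.mean()-198)<20:
        c=max(cv2.findContours(m.astype(np.uint8),0,1)[0],key=cv2.contourArea)
        w=np.array([ray(p,*q[0],0.04)[:2] for q in c],np.float32)
        r=cv2.minAreaRect(w*1000); print(r, cv2.boxPoints(r).round(1).tolist())
# brown color segmentation
s=p["color"].astype(int); m=((s[...,0]-s[...,2])>50); m[:150]=0;m[260:]=0;m[:,:240]=0;m[:,300:]=0
c=max(cv2.findContours(m.astype(np.uint8),0,1)[0],key=cv2.contourArea)
w=np.array([ray(p,*q[0],0.03)[:2] for q in c],np.float32); print(cv2.minAreaRect(w*1000))
# chassis raised top edge
for u,v in((376,98),(384,246)): print("edge", ray(p,u,v,0.243).round(4))
q=manip.camera("side")
for l in("packer","edge","release_lever","lever_ball","valve_seat"):
  for pp in(p,q):
    for d in manip.tip_of(pp,l)[:4]:
      w=W(pp,d["position"]); print(l,round(d["conf"],2),w.round(4))
E
```

```text
conf 0.73 303.49185185185183 250.81333333333333 675 [29.07259259 29.09481481 30.69333333]
conf 0.69 170.7325746799431 198.83926031294453 703 [21.13513514 21.13371266 22.50213371]
conf 0.66 266.64771151178917 198.09292649098475 721 [98.84049931 67.3925104  40.89459085]
((523.8317260742188, 258.3916931152344), (153.59059143066406, 50.693389892578125), 9.040082931518555) [[444.0, 271.3999938964844], [452.0, 221.3000030517578], [603.7000122070312, 245.39999389648438], [595.7000122070312, 295.5]]
((525.0607299804688, 260.73858642578125), (148.4984588623047, 43.193023681640625), 10.062644004821777)
edge [ 0.7846 -0.0703  0.243 ]
edge [ 0.3781 -0.0889  0.243 ]
packer 0.73 [ 0.5249  0.2626 -0.0036]
packer 0.71 [0.3561 0.1394 0.0014]
packer 0.6 [0.5254 0.5764 0.0023]
packer 0.89 [0.5221 0.5781 0.0018]
packer 0.8 [ 0.3531  0.1389 -0.0017]
packer 0.77 [0.5228 0.2591 0.0042]
edge 0.78 [ 0.6321 -0.0817  0.0628]
edge 0.74 [ 0.6297 -0.0756  0.0645]
release_lever 0.48 [0.4644 0.0431 0.0261]
release_lever 0.7 [0.524  0.2582 0.006 ]
release_lever 0.46 [0.4699 0.0461 0.0298]
lever_ball 0.46 [0.4579 0.0445 0.1156]
lever_ball 0.57 [0.4542 0.0433 0.1192]
lever_ball 0.2 [0.5241 0.2605 0.0057]
valve_seat 0.93 [0.4703 0.0147 0.024 ]
valve_seat 0.56 [0.4708 0.0196 0.0289]
valve_seat 0.3 [ 0.5179 -0.0782  0.0042]
```

View pics/crop1.png

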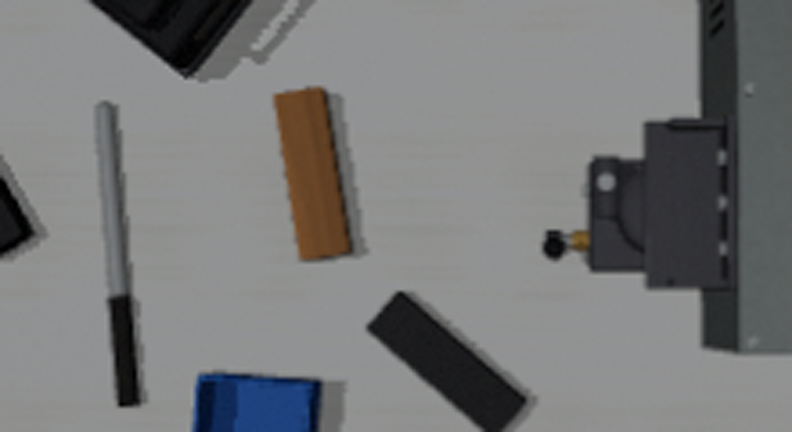

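The crop confirms that the brown hardwood block (top px 266,198) is the packer. The black blocks stay where they are.

```bash
cat >> h.py <<'E'
def rel(pos,yaw_y,tilt=0,start=None):
    "TCP target (tool down, tool y at yaw_y deg) -> row values relative to current pose"
    o=start or manip.get_obs(); Rc=R.from_quat(o["ee_rot"]); a=np.radians(yaw_y)
    y=np.array([np.cos(a),np.sin(a),0]); z=np.array([0,0,-1.]); x=np.cross(y,z)
    Rt=R.from_matrix(np.c_[x,y,z])*R.from_euler("y",tilt,degrees=True)
    return (Rc.inv()*Rt).as_rotvec().round(4).tolist(), Rc.inv().apply(np.array(pos)-o["position"]).round(4).tolist()
E
python3 - <<'E'
from h import *
p=manip.camera("top"); g=cv2.cvtColor(p["color"],cv2.COLOR_RGB2GRAY).astype(float)
d=np.diff(cv2.GaussianBlur(g,(0,0),1),axis=1)
top=[];low=[]
for v in list(range(108,180,4))+list(range(236,246,2)):
    u=380+np.argmax(d[v,380:392]); a,b,c=d[v,u-1:u+2]; top.append(ray(p,u+.5+.5*(a-c)/(a-2*b+c),v,0.241))
    u=368+np.argmin(d[v,368:380]); a,b,c=d[v,u-1:u+2]; low.append(ray(p,u+.5+.5*(a-c)/(a-2*b+c),v,0.065))
for n,q in(("top",np.array(top)),("low",np.array(low))):
    k=cv2.fitLine(q[:,:2].astype(np.float32),cv2.DIST_HUBER,0,1e-4,1e-4).ravel(); print(n,np.degrees(np.arctan(k[1]/k[0])),"y at x=.65",k[3]+k[1]/k[0]*(.65-k[2]), np.std(q[:,1]))
P=[.583,.270]
print(rel([*P,.5],-80.5),rel([*P,.179],-80.5))
E
```

```text
top 0.11873932 y at x=.65 -0.09090531 0.0005548300618924721
low 0.20966701 y at x=.65 -0.079690024 0.0008404707303579371
([0.0001, -0.0, 0.284], [0.6424, -0.6147, -0.0953]) ([0.0001, -0.0, 0.284], [0.6424, -0.6147, 0.2257])
```

Request:
move_arm(
  plan=[0,0,0,0,0,-0.06,0.07,0,0,0,0.02,-0.02,-0.11,0.07,0,0,0.05,0.06,-0.06,-0.11,0.07,0,0,0.1,0.105,-0.1,-0.11,0.07,0,0,0.15,0.15,-0.143,-0.11,0.07,0,0,0.2,0.195,-0.186,-0.11,0.07,0,0,0.25,0.24,-0.229,-0.11,0.07,0,0,0.284,0.285,-0.272,-0.11,0.07,0,0,0.284,0.33,-0.315,-0.11,0.07,0,0,0.284,0.375,-0.358,-0.11,0.07,0,0,0.284,0.42,-0.401,-0.11,0.07,0,0,0.284,0.465,-0.444,-0.11,0.07],
  squeeze=40,
)

```text
clock: 3.5
position: [0.4976, 0.0411, 0.5151]
ee_rot: [0.997, 0.083, 0.001, 0.0]
ft_force: [0.2, -1.1, 0.1]
grip_width: 0.824
grasp_force: 0.0
```

```bash
python3 -c "
from h import *
o=manip.get_obs();print(o['clock'],o['joint_pos'],o['position'],o['grip_width'],o['ft_force'])
P=[.583,.270]
print(rel([*P,.5],-80.5),rel([*P,.179],-80.5))"
```

```text
3.5 [ 0.46944813  0.05623353 -0.66484752  1.56830941  0.03540545  1.52803781
 -1.60166459] [0.49763034 0.04107022 0.51509905] 0.823537423384019 [ 0.20760116 -1.09034329  0.06990614]
([0.0007, -0.001, -0.0006], [0.1218, -0.2118, 0.0151]) ([0.0007, -0.001, -0.0006], [0.1215, -0.212, 0.3361])
```

Request:
move_arm(
  plan=[0,0,0,0.03,-0.052,0.015,0.07,0,0,0,0.06,-0.105,0.04,0.07,0,0,0,0.09,-0.158,0.07,0.07,0,0,0,0.1217,-0.212,0.11,0.07,0,0,0,0.1217,-0.212,0.16,0.07,0,0,0,0.1217,-0.212,0.2,0.07,0,0,0,0.1217,-0.212,0.24,0.07,0,0,0,0.1217,-0.212,0.26,0.07,0,0,0,0.1217,-0.212,0.26,0.07],
)

```text
clock: 4.62
position: [0.5824, 0.2681, 0.254]
ee_rot: [0.997, 0.083, -0.001, 0.0]
ft_force: [-1.0, 0.4, 0.5]
grip_width: 0.82
grasp_force: 0.0
```

```bash
python3 -c "
from h import *
o=manip.get_obs();print(o['clock'],o['joint_pos'],o['position'],o['grip_width'],o['ft_force'])
P=[.583,.270]
print(rel([*P,.179],-80.5))
p=manip.camera('side'); save(p,'s2.png',(300,150,460,290),4)"
```

```text
4.625 [ 0.02252213  0.59288625 -0.71461826  1.54903776  0.41116082  1.15663454
 -2.18073873] [0.58243103 0.26807721 0.25399564] 0.8204961297688363 [-1.01119607  0.36064016  0.53193363]
([0.0004, 0.0017, -0.0002], [0.001, -0.0018, 0.075])
```

View pics/s2.png

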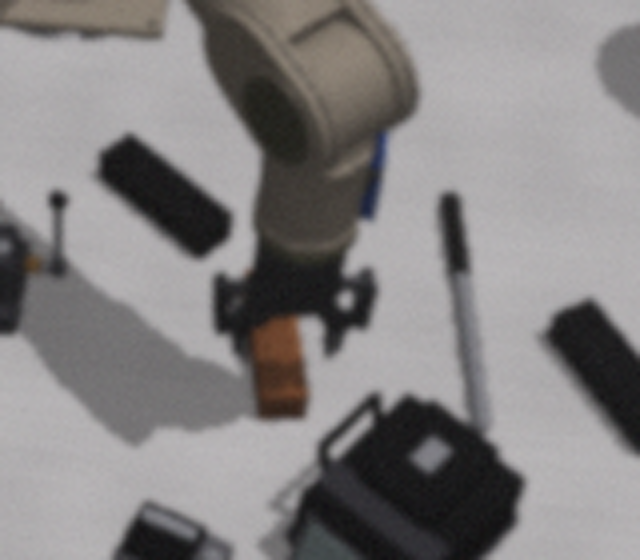

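The gripper is above the block's +x end, with the splicer and handle clear. I'll descend and grip.

Request:
move_arm(
  plan=[0,0,0,0,0,0.03,0.07,0,0,0,0,0,0.06,0.07,0,0,0,0,0,0.069,0.07,0,0,0,0,0,0.069,0.07,0,0,0,0,0,0.069,0.03,0,0,0,0,0,0.069,0.03,0,0,0,0,0,0.069,0.03,0,0,0,0,0,0.069,0.03,0,0,0,0,0,0.069,0.03],
  squeeze=40,
)

```text
clock: 5.8
position: [0.5831, 0.2688, 0.1876]
ee_rot: [0.997, 0.083, 0.001, -0.0]
ft_force: [-0.7, -0.2, 6.7]
grip_width: 0.52
grasp_force: 41.9
```

```bash
python3 -c "
from h import *
for y,z in((.105,.25),(.105,.1915),(-.006,.1915)): print(rel([.66,y,z],0))"
```

```text
([0.0013, -0.0027, -1.405], [0.049, 0.1742, -0.0624])
([0.0013, -0.0027, -1.405], [0.0488, 0.1743, -0.0039])
([0.0013, -0.0027, -1.405], [0.0305, 0.2838, -0.0041])
```

Request:
move_arm(
  plan=[0,0,0,0,0,-0.03,0.03,0,0,-0.1,0,0,-0.062,0.03,0,0,-0.25,0.006,0.02,-0.062,0.03,0,0,-0.4,0.012,0.04,-0.062,0.03,0,0,-0.55,0.018,0.06,-0.062,0.03,0,0,-0.7,0.024,0.08,-0.062,0.03,0,0,-0.85,0.03,0.1,-0.062,0.03,0,0,-1.0,0.035,0.12,-0.062,0.03,0,0,-1.15,0.04,0.14,-0.062,0.03,0,0,-1.3,0.045,0.16,-0.062,0.03,0,0,-1.405,0.049,0.1742,-0.062,0.03,0,0,-1.405,0.049,0.1742,-0.062,0.03],
)

```text
clock: 7.3
position: [0.6601, 0.103, 0.2477]
ee_rot: [0.708, 0.706, -0.0, 0.0]
ft_force: [-0.4, 0.4, -2.2]
grip_width: 0.518
grasp_force: 41.8
```

```bash
python3 -c "
from h import *
o=manip.get_obs();print(o['clock'],o['joint_pos'],o['position'],o['grip_width'],o['ft_force'])
p=manip.camera('top'); 
s=p['color'].astype(int); m=((s[...,0]-s[...,2])>40); m[:100]=0;m[260:]=0;m[:,:280]=0;m[:,:]&=np.arange(640)<385;
c=max(cv2.findContours(m.astype(np.uint8),0,1)[0],key=cv2.contourArea)
w=np.array([ray(p,*q[0],0.10)[:2] for q in c],np.float32); print(cv2.minAreaRect(w*1000), w.min(0),w.max(0))
save(p,'t3.png',(260,80,420,240),3.7)
for y,z in((.105,.1915),(-.006,.1915)): print(rel([.66,y,z],0))"
```

```text
7.3 [ 0.40567416  0.74146384 -0.9317823   1.46694939  0.61059715  1.24079896
 -0.60241059] [0.66009727 0.10301702 0.24773117] 0.5184639681587606 [-0.43577456  0.36694959 -2.24131857]
((665.6260986328125, -19.382347106933594), (18.31147575378418, 24.73832130432129), 89.72593688964844) [ 0.65321326 -0.02859714] [ 0.6779513  -0.01027418]
([-0.0001, -0.0003, -0.0033], [0.0006, 0.0004, 0.0563])
([-0.0001, -0.0003, -0.0033], [-0.1104, 0.0008, 0.0563])
```

View pics/t3.png

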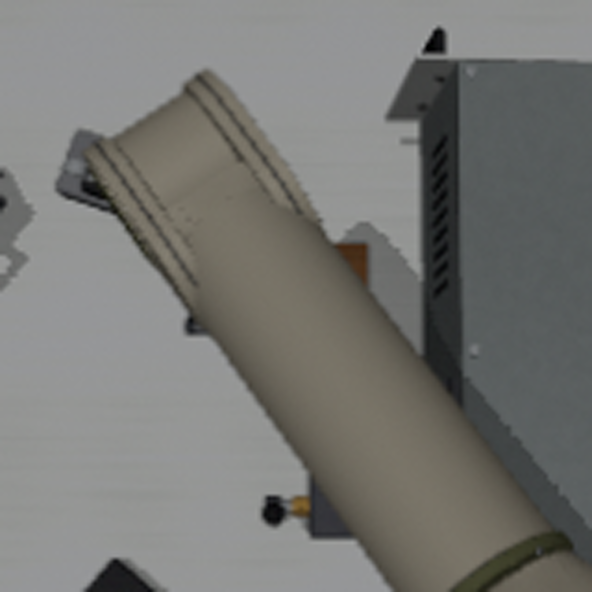

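The top view shows the block held with its inner end at crop (355,260), short of the edge. The forearm runs over the jack, so I'll check its height from the side.

```bash
python3 -c "
from h import *
p=manip.camera('side'); save(p,'s4.png',(160,60,420,280),3)
for q in ([.66,.103,.248],[.66,.103,.30],[.66,.103,.35],[.66,.103,.4],[.66,-.006,.1915],[.49,-.014,.2],[.55,-.09,.243]): print(q,(proj(p,q)[0]-[160,60])*3)"
```

```text
[0.66, 0.103, 0.248] [487.41075774 490.38856329]
[0.66, 0.103, 0.3] [487.46812916 460.25879923]
[0.66, 0.103, 0.35] [487.52566722 429.50635873]
[0.66, 0.103, 0.4] [487.58564838 396.84579419]
[0.66, -0.006, 0.1915] [389.87809067 510.97247203]
[0.49, -0.014, 0.2] [407.46946904 390.98018005]
[0.55, -0.09, 0.243] [331.32359471 399.12618044]
```

View pics/s4.png

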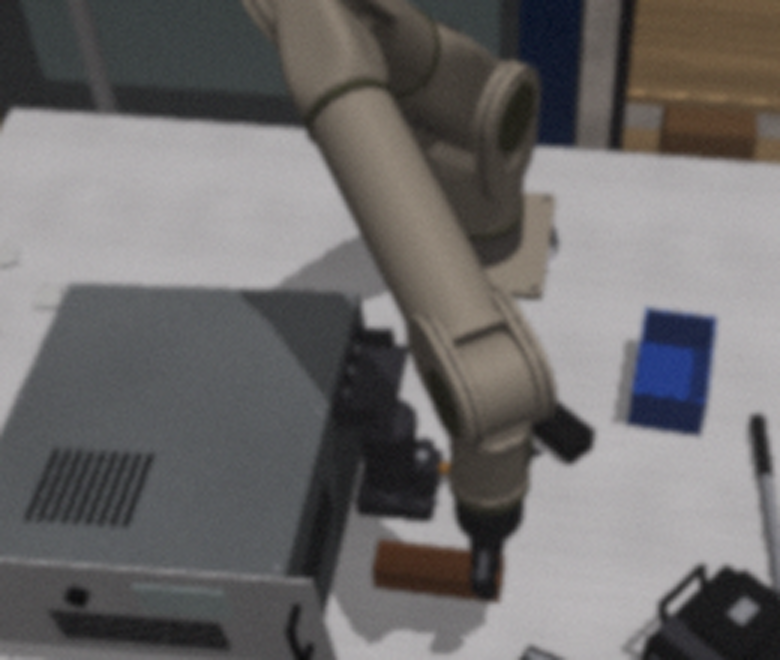

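The wrist (crop 485,375) is about 0.43 m up, so it clears the chassis. I'll lower the block to just above the bench and slide it in.

Request:
move_arm(
  plan=[0,0,-0.003,0,0.0005,0.03,0.03,0,0,-0.003,0,0.0005,0.056,0.03,0,0,-0.003,0,0.0005,0.056,0.03,0,0,-0.003,-0.02,0.0005,0.056,0.03,0,0,-0.003,-0.04,0.0005,0.056,0.03,0,0,-0.003,-0.06,0.0005,0.056,0.03,0,0,-0.003,-0.08,0.0005,0.056,0.03,0,0,-0.003,-0.1,0.0005,0.056,0.03,0,0,-0.003,-0.112,0.0005,0.056,0.03,0,0,-0.003,-0.112,0.0005,0.056,0.03],
)

```text
clock: 8.65
position: [0.6602, -0.0086, 0.1916]
ee_rot: [0.707, 0.708, -0.0, 0.0]
ft_force: [0.4, 0.6, -1.6]
grip_width: 0.524
grasp_force: 42.0
```

Request:
move_arm(
  plan=[0,0,0,0,0,0.002,0.03,0,0,0,0,0,0.0035,0.03,0,0,0,0,0,0.0035,0.03,0,0,0,0,0,0.0035,0.065,0,0,0,0,0,0.0035,0.065,0,0,0,0,0,0.0035,0.065,0,0,0,0.01,0,-0.03,0.065,0,0,0,0.03,0,-0.08,0.065,0,0,0,0.05,0,-0.14,0.065,0,0,0,0.05,0,-0.16,0.065],
)

```text
clock: 9.9
position: [0.6599, 0.0454, 0.3562]
ee_rot: [0.705, 0.709, 0.002, 0.001]
ft_force: [-0.2, -0.1, -0.1]
grip_width: 0.761
grasp_force: 0.0
```

```bash
python3 - <<'E'
from h import *
o=manip.get_obs();print(o['clock'],o['joint_pos'],o['position'],o['ft_force'])
p=manip.camera('side'); save(p,'s5.png',(220,120,420,280),4)
q=manip.camera('top')
for pp in(p,q):
  for l in("packer","lever_ball","edge"):
    for d in manip.tip_of(pp,l)[:4]:
      w=W(pp,d["position"]); print(l,round(d["conf"],2),w.round(4))
print(rel([.455,.044,.40],0))
E
```

```text
9.9 [ 0.52268307  0.63452984 -0.99231395  1.38199252  0.52868191  1.39747709
 -0.45802946] [0.65994748 0.04542183 0.35617243] [-0.18316593 -0.06503    -0.09489051]
packer 0.96 [0.5221 0.5764 0.0048]
packer 0.95 [3.563e-01 1.363e-01 1.000e-04]
packer 0.85 [ 0.6616 -0.0659  0.0049]
packer 0.27 [0.4701 0.0172 0.0285]
edge 0.89 [ 0.6301 -0.0771  0.065 ]
edge 0.16 [0.4708 0.0168 0.0273]
packer 0.89 [ 0.5195  0.5742 -0.0006]
packer 0.85 [3.563e-01 1.414e-01 2.000e-04]
lever_ball 0.38 [0.4554 0.0453 0.1154]
([-0.0022, 0.0003, 0.0024], [0.0025, -0.2049, -0.0495])
```

View pics/s5.png

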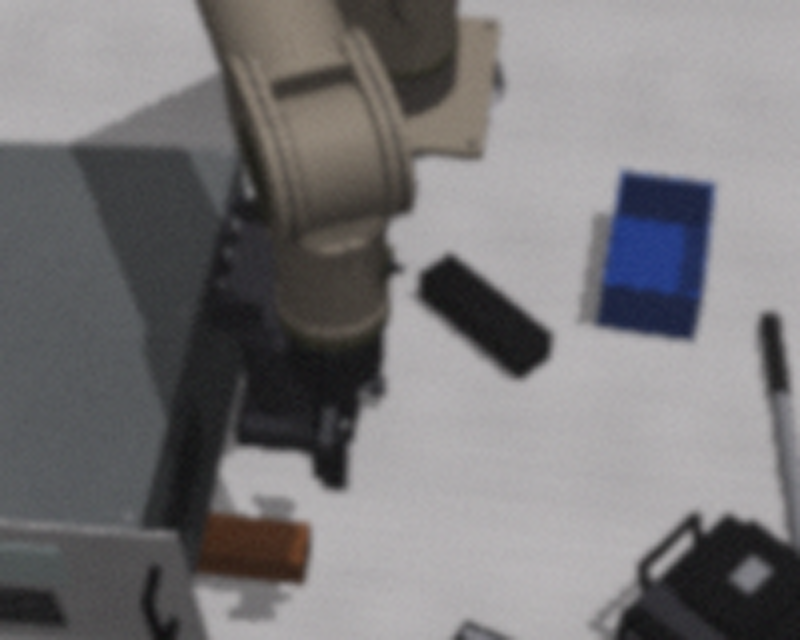

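The packer lies flat with its inner part under the edge (crop 205–310, 515–580), and its pose is (0.66,-0.066). Next is the ball: over it, then down around it.

Request:
move_arm(
  plan=[0,0,0.0024,0,-0.03,-0.03,0.045,0,0,0.0024,0,-0.08,-0.05,0.045,0,0,0.0024,0,-0.13,-0.05,0.045,0,0,0.0024,0.001,-0.18,-0.05,0.045,0,0,0.0024,0.002,-0.2045,-0.05,0.045,0,0,0.0024,0.002,-0.2045,-0.05,0.045,0,0,0.0024,0.002,-0.2045,-0.02,0.045],
)

```text
clock: 11.18
position: [0.4566, 0.0434, 0.3727]
ee_rot: [0.708, 0.707, 0.001, 0.002]
ft_force: [-0.2, 0.1, -1.6]
grip_width: 0.527
grasp_force: 0.0
```

```bash
cat >> h.py <<'E'
import os
BX=(215,240,290,292)
def sink():
    "mm sunk at edge from sub-pixel patch shift in the side view; also picture"
    p=manip.camera("side"); g=cv2.cvtColor(p["color"],cv2.COLOR_RGB2GRAY)[BX[1]:BX[3],BX[0]:BX[2]].astype(np.float32)
    if not os.path.exists("ref.npy"): np.save("ref.npy",g)
    w=np.eye(2,3,dtype=np.float32)
    cc,w=cv2.findTransformECC(np.load("ref.npy"),g,w,cv2.MOTION_TRANSLATION,(3,100,1e-5))
    e=proj(p,[[.76,-.079,.08],[.76,-.079,.055]]); d=e[1]-e[0]
    return 25*(w[:,2]@d)/(d@d), cc, w[:,2], d, p
E
python3 - <<'E'
from h import *
o=manip.get_obs();print(o['clock'],o['joint_pos'],o['position'],o['ft_force'],o['grip_width'])
for i in range(2): print(sink()[:4])
print(rel([.4555,.0445,.2785],0))
E
```

```text
11.175 [ 1.0519791   0.09420681 -1.27147479  1.87759165  0.09832795  1.23412465
 -0.2521711 ] [0.45655545 0.04335881 0.37269297] [-0.2312851   0.1299006  -1.58812115] 0.5269362498093466
(np.float64(2.971377467970792e-07), 0.9999999645447581, array([5.1392071e-08, 3.5667874e-08], dtype=float32), array([0.74247543, 3.71645814]))
(np.float64(-0.029929752012734397), 0.9999025197323342, array([ 0.00306234, -0.00523868], dtype=float32), array([0.74247543, 3.71645814]))
([-0.0035, -0.0015, 0.0002], [0.0011, 0.0007, 0.0911])
```

Request:
move_arm(
  plan=[0,0,0,0,0,0.02,0.045,0,0,0,0.001,-0.001,0.045,0.045,0,0,0,0.001,-0.001,0.065,0.045,0,0,0,0.001,-0.001,0.085,0.045,0,0,0,0.001,-0.001,0.085,0.045],
)

```text
clock: 11.9
position: [0.4546, 0.0451, 0.2862]
ee_rot: [0.707, 0.708, -0.0, -0.002]
ft_force: [-0.8, -0.7, -0.1]
grip_width: 0.533
grasp_force: 0.0
```

```bash
python3 - <<'E'
from h import *
o=manip.get_obs();print(o['clock'],o['joint_pos'],o['position'],o['ft_force'],o['grip_width'])
r=sink(); print(r[:2]); p=r[4]; save(p,'s6.png',(270,160,350,240),7)
print((proj(p,[.4555,.0445,.1155])[0]-[270,160])*7)
E
```

```text
11.9 [ 0.92168264  0.25713027 -1.20885697  1.98367289  0.26968028  1.08238206
 -0.40405048] [0.45460307 0.04513508 0.28617377] [-0.77662206 -0.70675409 -0.12446948] 0.5332638169932192
(np.float64(-0.028011770565397293), 0.9998885007333994)
[306.19958628 278.44023778]
```

View pics/s6.png

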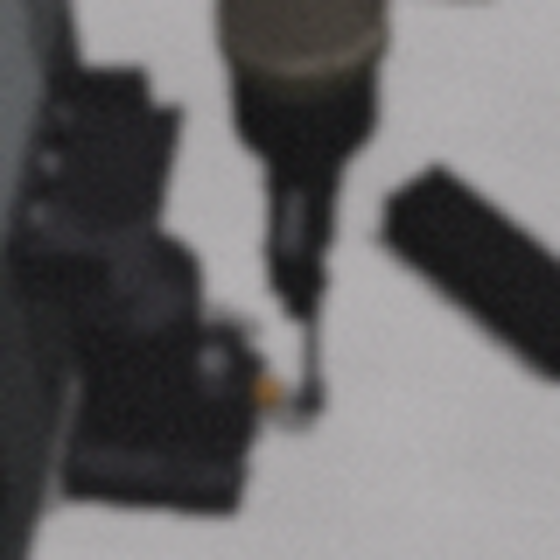

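The fingers straddle the ball (crop about 306,280) with the rod visible below. I'll go 7 mm lower and grip gently.

Request:
move_arm(
  plan=[0,0,0,0.001,0.001,0.004,0.045,0,0,0,0.001,0.001,0.007,0.045,0,0,0,0.001,0.001,0.007,0.012,0,0,0,0.001,0.001,0.007,0.012,0,0,0,0.001,0.001,0.007,0.012,0,0,0,0.001,0.001,0.007,0.012,0,0,0,0.001,0.001,0.007,0.012],
  squeeze=25,
)

```text
clock: 12.82
position: [0.4556, 0.046, 0.28]
ee_rot: [0.707, 0.707, 0.0, 0.0]
ft_force: [1.6, -0.1, 2.6]
grip_width: 0.205
grasp_force: 24.5
```

```bash
python3 - <<'E'
from h import *
o=manip.get_obs();print(o['clock'],o['joint_pos'],o['position'],o['ft_force'],o['grip_width'],o['grasp_force'])
print(sink()[:2])
# rigid rotation about pivot (x .4665, z .026)
P=np.array(o['position']); x0=P[0]-.4665; h=P[2]-.026
for t in (2,4,5,6,9,12,-5,-10):
    a=np.radians(t); print(t,round(a,4),"dy",round(x0*np.cos(a)+h*np.sin(a)-x0,4),"dz",round(h-(-x0*np.sin(a)+h*np.cos(a)),4))
E
```

```text
12.825 [ 0.90607584  0.27024661 -1.19951753  1.98858315  0.28795482  1.07007003
 -0.42123478] [0.45563244 0.04604373 0.27997058] [ 1.6434188  -0.05919658  2.62746679] 0.20504754471069023 24.462000131607056
(np.float64(0.028991140847460975), 0.9998868720345055)
2 0.0349 dy 0.0089 dz -0.0002
4 0.0698 dy 0.0177 dz -0.0001
5 0.0873 dy 0.0222 dz 0.0
6 0.1047 dy 0.0266 dz 0.0003
9 0.1571 dy 0.0399 dz 0.0014
12 0.2094 dy 0.053 dz 0.0033
-5 -0.0873 dy -0.0221 dz 0.0019
-10 -0.1745 dy -0.0439 dz 0.0057
```

Request:
move_arm(
  plan=[0.0175,0,0,0,0.0044,0,0.012,0.0349,0,0,0,0.0089,0,0.012,0.0524,0,0,0,0.0133,0,0.012,0.0698,0,0,0,0.0177,0,0.012,0.0873,0,0,0,0.0222,0,0.012,0.0873,0,0,0,0.0222,0,0.012],
)

```text
clock: 13.62
position: [0.4778, 0.0461, 0.2797]
ee_rot: [0.706, 0.707, -0.031, -0.031]
ft_force: [-2.1, -2.0, 6.6]
grip_width: 0.208
grasp_force: 24.8
```

```bash
cat > st.py <<'E'
from h import *
o=manip.get_obs(); P=np.array(o['position']); Rm=R.from_quat(o['ee_rot']).as_matrix()
z=-Rm[:,2]; g=P-z*-0-0.163*z; tilt=np.degrees(np.arctan2(z[0],z[2]))
print(o['clock'],P.round(4),"tilt",round(tilt,2),"F",o['ft_force'].round(2),"grip",round(o['grip_width'],3),round(o['grasp_force'],1),"j3",o['joint_pos'][2].round(3),"grasp angle",np.degrees(np.arctan2(g[0]-.4665,g[2]-.026)).round(2),"r",np.hypot(g[0]-.4665,g[2]-.026).round(4))
a=np.radians(tilt); t=np.array([np.cos(a),0,-np.sin(a)]); print("F_tan",round(float(o['ft_force']@t),2), "sink",[np.round(x,3) for x in sink()[:2]])
E
python3 st.py
```

```text
13.625 [0.4778 0.0461 0.2797] tilt 5.1 F [-2.15 -1.98  6.65] grip 0.208 24.8 j3 -1.143 grasp angle -1.99 r 0.0914
F_tan -2.73 sink [np.float64(0.023), np.float64(1.0)]
```

Request:
move_arm(
  plan=[0.0175,0,0,0,0.0044,0,0.012,0.0349,0,0,0,0.0089,0,0.012,0.0349,0,0,0,0.0089,0,0.012,0.0349,0,0,0,0.0089,0,0.012],
)

```text
clock: 14.18
position: [0.4866, 0.0461, 0.2792]
ee_rot: [0.706, 0.706, -0.044, -0.043]
ft_force: [-0.9, -1.2, 7.5]
grip_width: 0.21
grasp_force: 24.9
```

```bash
python3 st.py
```

```text
14.175 [0.4866 0.0461 0.2792] tilt 7.05 F [-0.9  -1.23  7.5 ] grip 0.21 24.9 j3 -1.123 grasp angle 0.07 r 0.0914
F_tan -1.81 sink [np.float64(0.035), np.float64(1.0)]
```

Request:
move_arm(
  plan=[0.0175,0,0,0,0.0044,0.0002,0.012,0.0349,0,0,0,0.0089,0.0003,0.012,0.0524,0,0,0,0.0133,0.0003,0.012,0.0524,0,0,0,0.0133,0.0003,0.012,0.0524,0,0,0,0.0133,0.0003,0.012],
)

```text
clock: 14.85
position: [0.5, 0.0462, 0.2776]
ee_rot: [0.704, 0.705, -0.062, -0.062]
ft_force: [-0.3, -1.1, 11.2]
grip_width: 0.208
grasp_force: 25.1
```

```bash
python3 st.py
```

```text
14.85 [0.5    0.0462 0.2776] tilt 10.02 F [-0.27 -1.07 11.18] grip 0.208 25.1 j3 -1.094 grasp angle 3.23 r 0.0913
F_tan -2.21 sink [np.float64(-0.068), np.float64(1.0)]
```

Request:
move_arm(
  plan=[0.0175,0,0,0,0.0044,-0.0008,0.012,0.0349,0,0,0,0.0089,-0.0012,0.012,0.0524,0,0,0,0.0133,-0.0012,0.012,0.0524,0,0,0,0.0133,-0.0012,0.012,0.0524,0,0,0,0.0133,-0.0012,0.012],
)

```text
clock: 15.52
position: [0.513, 0.0461, 0.2757]
ee_rot: [0.702, 0.703, -0.08, -0.08]
ft_force: [-1.1, -0.7, 0.9]
grip_width: 0.207
grasp_force: 24.5
```

```bash
python3 st.py
```

```text
15.525 [0.513  0.0461 0.2757] tilt 13.0 F [-1.06 -0.72  0.85] grip 0.207 24.5 j3 -1.068 grasp angle 6.16 r 0.0914
F_tan -1.23 sink [np.float64(0.717), np.float64(0.99)]
```

Request:
move_arm(
  plan=[0,0,0,0,0,0,0.012,0,0,0,0,0,0,0.012,0,0,0,0,0,0,0.012,0,0,0,0,0,0,0.012],
)

```text
clock: 16.08
position: [0.513, 0.046, 0.2758]
ee_rot: [0.702, 0.703, -0.08, -0.08]
ft_force: [0.1, 0.8, -3.2]
grip_width: 0.21
grasp_force: 24.4
```

```bash
python3 st.py
```

```text
16.075 [0.513  0.046  0.2758] tilt 12.99 F [ 0.13  0.79 -3.2 ] grip 0.21 24.4 j3 -1.068 grasp angle 6.17 r 0.0915
F_tan 0.85 sink [np.float64(0.492), np.float64(0.991)]
```

Request:
move_arm(
  plan=[0.0175,0,0,0,0.0044,-0.0001,0.012,0.0349,0,0,0,0.0089,-0.0002,0.012,0.0349,0,0,0,0.0089,-0.0002,0.012,0.0349,0,0,0,0.0089,-0.0002,0.012],
)

```text
clock: 16.62
position: [0.5217, 0.0461, 0.274]
ee_rot: [0.701, 0.701, -0.092, -0.092]
ft_force: [-2.4, 1.1, -2.4]
grip_width: 0.21
grasp_force: 24.9
```

```bash
python3 st.py; python3 - <<'E'
from h import *
r=sink(); print(r[:4]); g=cv2.cvtColor(r[4]["color"],cv2.COLOR_RGB2GRAY)[BX[1]:BX[3],BX[0]:BX[2]].astype(np.float32)
d=g-np.load("ref.npy"); im=np.hstack([g,np.load("ref.npy"),np.clip(d*3+128,0,255)]); cv2.imwrite("pics/d1.png",cv2.resize(im,None,fx=3.4,fy=3.4))
E
```

```text
16.625 [0.5217 0.0461 0.274 ] tilt 15.01 F [-2.43  1.1  -2.42] grip 0.21 24.9 j3 -1.051 grasp angle 8.19 r 0.0915
F_tan -1.72 sink [np.float64(0.781), np.float64(0.975)]
(np.float64(0.7718819606978118), 0.9753582880580697, array([0.25728258, 0.06792646], dtype=float32), array([0.74247543, 3.71645814]))[ WARN:0@0.964] global loadsave.cpp:1063 imwrite_ Unsupported depth image for selected encoder is fallbacked to CV_8U.
```

View pics/d1.png

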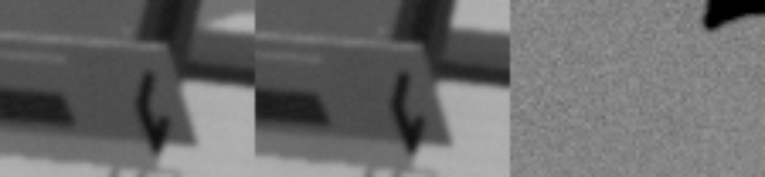

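The difference image is flat except for a dark intrusion from the arm at top right, so the chassis has not moved. I'll trim the patch.

```bash
python3 - <<'E'
import numpy as np
np.save("ref.npy",np.load("ref.npy")[8:46,0:50])
s=open("h.py").read().replace("BX=(215,240,290,292)","BX=(215,248,265,286)"); open("h.py","w").write(s)
E
python3 st.py
```

```text
16.725 [0.5217 0.046  0.274 ] tilt 14.99 F [-1.21  2.09 -3.64] grip 0.205 24.8 j3 -1.052 grasp angle 8.18 r 0.0915
F_tan -0.22 sink [np.float64(0.08), np.float64(1.0)]
```

Request:
move_arm(
  plan=[0.0175,0,0,0,0.0044,-0.0001,0.012,0.0349,0,0,0,0.0089,-0.0002,0.012,0.0349,0,0,0,0.0089,-0.0002,0.012,0.0349,0,0,0,0.0089,-0.0002,0.012],
)

```text
clock: 17.27
position: [0.5305, 0.0461, 0.2719]
ee_rot: [0.699, 0.7, -0.104, -0.104]
ft_force: [-1.2, 0.9, -3.1]
grip_width: 0.213
grasp_force: 25.0
```

```bash
python3 st.py
```

```text
17.275 [0.5305 0.0461 0.2719] tilt 16.99 F [-1.15  0.91 -3.06] grip 0.213 25.0 j3 -1.035 grasp angle 10.29 r 0.0915
F_tan -0.2 sink [np.float64(2.039), np.float64(0.967)]
```

```bash
sed -i 's/sink()\[:2\]/sink()[:3]/' st.py; python3 st.py; python3 st.py
```

```text
17.325 [0.5304 0.046  0.2719] tilt 16.98 F [-2.06  0.79 -4.61] grip 0.21 24.9 j3 -1.035 grasp angle 10.29 r 0.0915
F_tan -0.63 sink [np.float64(2.55), np.float64(0.948), array([0.324, 0.33 ], dtype=float32)]
17.375 [0.5304 0.046  0.2719] tilt 16.97 F [-1.96  1.24 -4.87] grip 0.204 24.9 j3 -1.035 grasp angle 10.29 r 0.0915
F_tan -0.45 sink [np.float64(2.927), np.float64(0.925), array([0.388, 0.375], dtype=float32)]
```

```bash
python3 - <<'E'
import numpy as np
np.save("ref.npy",np.load("ref.npy")[0:32,0:36])
s=open("h.py").read().replace("BX=(215,248,265,286)","BX=(215,248,251,280)"); open("h.py","w").write(s)
E
python3 st.py; python3 st.py
```

```text
17.425 [0.5304 0.0461 0.2719] tilt 16.96 F [-1.71  2.09 -4.71] grip 0.21 24.9 j3 -1.036 grasp angle 10.29 r 0.0915
F_tan -0.26 sink [np.float64(1.562), np.float64(0.956), array([-0.217,  0.285], dtype=float32)]
17.475 [0.5304 0.046  0.2719] tilt 16.97 F [-0.88  1.11 -5.17] grip 0.21 24.9 j3 -1.035 grasp angle 10.28 r 0.0915
F_tan 0.67 sink [np.float64(1.473), np.float64(0.937), array([-0.401,  0.308], dtype=float32)]
```

Request:
move_arm(
  plan=[0,0,0,0,0,0,0.012,0,0,0,0,0,0,0.012],
)

```text
clock: 17.77
position: [0.5304, 0.046, 0.2719]
ee_rot: [0.699, 0.7, -0.104, -0.104]
ft_force: [-0.2, 2.1, -6.0]
grip_width: 0.207
grasp_force: 24.9
```

```bash
python3 st.py
```

```text
17.775 [0.5304 0.046  0.2719] tilt 16.98 F [-0.25  2.14 -6.01] grip 0.207 24.9 j3 -1.035 grasp angle 10.27 r 0.0915
F_tan 1.52 sink [np.float64(5.347), np.float64(0.997), array([0.635, 0.7  ], dtype=float32)]
```

Sinking now at a slow rate. I'll correct the motion model (rotation about the far edge) and let it come down.

```bash
python3 - <<'E'
s=open("h.py").read()
i=s.index("    e=proj(p,[[.76"); j=s.index("    return 25*(w")
s=s[:i]+"""    e=proj(p,[[.79,-.16,.14],[.79,-.16+.1*.07,.14-.3*.07]]); d=e[1]-e[0]
"""+s[j:]; open("h.py","w").write(s)
E
python3 st.py
```

```text
17.825 [0.5304 0.046  0.2719] tilt 16.98 F [ 0.4   1.58 -5.61] grip 0.209 24.9 j3 -1.035 grasp angle 10.26 r 0.0915
F_tan 2.02 sink [np.float64(5.484), np.float64(0.997), array([0.681, 0.763], dtype=float32)]
```

Request:
move_arm(
  plan=[0,0,0,0,0,0,0.012,0,0,0,0,0,0,0.012,0,0,0,0,0,0,0.012,0,0,0,0,0,0,0.012],
)

```text
clock: 18.38
position: [0.5304, 0.046, 0.272]
ee_rot: [0.699, 0.7, -0.104, -0.104]
ft_force: [0.8, 1.3, -8.4]
grip_width: 0.21
grasp_force: 24.9
```

```bash
python3 st.py
```

```text
18.375 [0.5304 0.046  0.272 ] tilt 16.99 F [ 0.83  1.29 -8.41] grip 0.21 24.9 j3 -1.035 grasp angle 10.24 r 0.0915
F_tan 3.25 sink [np.float64(7.496), np.float64(0.947), array([0.558, 1.362], dtype=float32)]
```

Request:
move_arm(
  plan=[0,0,0,0,0,0,0.012,0,0,0,0,0,0,0.012,0,0,0,0,0,0,0.012,0,0,0,0,0,0,0.012,0,0,0,0,0,0,0.012,0,0,0,0,0,0,0.012,0,0,0,0,0,0,0.012,0,0,0,0,0,0,0.012],
)

```text
clock: 19.42
position: [0.5304, 0.0461, 0.272]
ee_rot: [0.699, 0.7, -0.105, -0.104]
ft_force: [3.4, 1.4, -9.3]
grip_width: 0.209
grasp_force: 24.8
```

```bash
python3 st.py
```

```text
19.425 [0.5304 0.0461 0.272 ] tilt 16.99 F [ 3.45  1.41 -9.32] grip 0.209 24.8 j3 -1.036 grasp angle 10.22 r 0.0915
F_tan 6.02 sink [np.float64(19.011), np.float64(0.981), array([2.221, 2.765], dtype=float32)]
```

Request:
move_arm(
  plan=[0,0,0,0,0,0,0.012,0,0,0,0,0,0,0.012,0,0,0,0,0,0,0.012,0,0,0,0,0,0,0.012,0,0,0,0,0,0,0.012,0,0,0,0,0,0,0.012,0,0,0,0,0,0,0.012,0,0,0,0,0,0,0.012],
)

```text
clock: 20.48
position: [0.5304, 0.046, 0.272]
ee_rot: [0.699, 0.7, -0.105, -0.104]
ft_force: [4.0, 1.0, -10.2]
grip_width: 0.209
grasp_force: 24.9
```

```bash
python3 st.py
```

```text
20.475 [0.5304 0.046  0.272 ] tilt 17.0 F [  4.03   0.95 -10.18] grip 0.209 24.9 j3 -1.035 grasp angle 10.21 r 0.0915
F_tan 6.83 sink [np.float64(19.756), np.float64(0.975), array([2.215, 2.953], dtype=float32)]
```

Request:
move_arm(
  plan=[0,0,0,0,0,0,0.012,0,0,0,0,0,0,0.012,0,0,0,0,0,0,0.012,0,0,0,0,0,0,0.012],
)

```text
clock: 21.02
position: [0.5304, 0.0461, 0.272]
ee_rot: [0.699, 0.7, -0.105, -0.104]
ft_force: [4.1, 0.8, -8.5]
grip_width: 0.211
grasp_force: 24.9
```

```bash
python3 st.py; python3 - <<'E'
from h import *
p=manip.camera('side'); save(p,'s8.png',(180,150,340,300),4)
for l in("edge","lifting_angle","packer"):
  for d in manip.tip_of(p,l)[:4]: print(l,round(d["conf"],2),W(p,d["position"]).round(4))
E
```

```text
21.025 [0.5304 0.0461 0.272 ] tilt 16.99 F [ 4.1   0.83 -8.46] grip 0.211 24.9 j3 -1.036 grasp angle 10.2 r 0.0916
F_tan 6.4 sink [np.float64(19.51), np.float64(0.975), array([2.163, 2.937], dtype=float32)]
edge 0.91 [ 0.6316 -0.0755  0.043 ]
edge 0.5 [ 0.2657  0.3072 -0.0033]
lifting_angle 0.72 [ 0.4869 -0.0463  0.1738]
packer 0.92 [ 0.6612 -0.0658  0.0089]
packer 0.75 [5.199e-01 5.776e-01 2.000e-04]
packer 0.74 [0.3545 0.1372 0.0014]
```

View pics/s8.png

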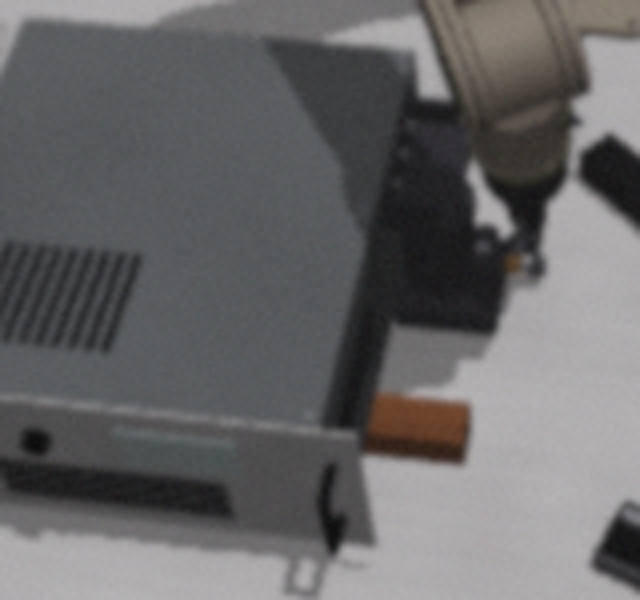

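The edge is at about 43 mm and no longer moving, and the chassis rests on the block (crop 370–465, 400–460). Now I'll close the valve.

```bash
python3 - <<'E'
import numpy as np
x0,h=-.0109,.2545
for t in (-.25,-.5,-.75,-1,-1.5,-2,-3,-4,-5,-6,-8,-10,-12,-14,-16,-18,-19):
    a=np.radians(t); print(t,round(a,4),round(x0*np.cos(a)+h*np.sin(a)-x0,4),round(h-(-x0*np.sin(a)+h*np.cos(a)),4))
s=open("st.py").read().replace("a=np.radians(tilt);","a=np.arctan2(g[0]-.4665,g[2]-.026);r=np.array([np.sin(a),0,np.cos(a)]);print('F_rad',round(float(o['ft_force']@r),2));")
s=s.replace(', "sink",[np.round(x,3) for x in sink()[:3]])',')'); open("cl.py","w").write(s)
E
```

```text
-0.25 -0.0044 -0.0011 0.0
-0.5 -0.0087 -0.0022 0.0001
-0.75 -0.0131 -0.0033 0.0002
-1 -0.0175 -0.0044 0.0002
-1.5 -0.0262 -0.0067 0.0004
-2 -0.0349 -0.0089 0.0005
-3 -0.0524 -0.0133 0.0009
-4 -0.0698 -0.0177 0.0014
-5 -0.0873 -0.0221 0.0019
-6 -0.1047 -0.0265 0.0025
-8 -0.1396 -0.0353 0.004
-10 -0.1745 -0.044 0.0058
-12 -0.2094 -0.0527 0.0078
-14 -0.2443 -0.0612 0.0102
-16 -0.2793 -0.0697 0.0129
-18 -0.3142 -0.0781 0.0158
-19 -0.3316 -0.0823 0.0174
```

Request:
move_arm(
  plan=[-0.0349,0,0,0,-0.0089,0.0008,0.012,-0.0698,0,0,0,-0.0177,0.0018,0.012,-0.1047,0,0,0,-0.0265,0.0029,0.012,-0.1396,0,0,0,-0.0353,0.0044,0.012,-0.1745,0,0,0,-0.044,0.0062,0.012,-0.2094,0,0,0,-0.0527,0.0082,0.012,-0.2443,0,0,0,-0.0612,0.0106,0.012,-0.2793,0,0,0,-0.0697,0.0133,0.012,-0.3142,0,0,0,-0.0781,0.0162,0.012,-0.3142,0,0,0,-0.0781,0.0162,0.012],
)

```text
clock: 22.52
position: [0.4507, 0.0462, 0.2799]
ee_rot: [0.707, 0.707, 0.006, 0.007]
ft_force: [6.4, 1.5, -6.0]
grip_width: 0.211
grasp_force: 24.9
```

```bash
python3 cl.py
```

```text
22.525 [0.4507 0.0462 0.2799] tilt -1.09 F [ 6.41  1.52 -6.03] grip 0.211 24.9 j3 -1.218 grasp angle -7.97 r 0.0918
F_rad -6.86
F_tan 5.52
```

Request:
move_arm(
  plan=[-0.0087,0,0,0,-0.0022,0.0005,0.012,-0.0175,0,0,0,-0.0044,0.0008,0.012,-0.0175,0,0,0,-0.0044,0.0008,0.012],
)

```text
clock: 22.9
position: [0.4471, 0.0461, 0.2796]
ee_rot: [0.707, 0.707, 0.013, 0.013]
ft_force: [5.8, -0.7, -0.2]
grip_width: 0.206
grasp_force: 25.4
```

Request:
move_arm(
  plan=[-0.0066,0,0,0,-0.0017,0.0001,0.012,-0.0131,0,0,0,-0.0033,0.0002,0.012,-0.0131,0,0,0,-0.0033,0.0002,0.012],
)

```text
clock: 23.28
position: [0.4439, 0.0462, 0.2793]
ee_rot: [0.707, 0.707, 0.017, 0.018]
ft_force: [6.5, 0.4, 1.3]
grip_width: 0.209
grasp_force: 25.5
```

Request:
move_arm(
  plan=[-0.0066,0,0,0,-0.0017,0.0001,0.012,-0.0131,0,0,0,-0.0033,0.0002,0.012,-0.0131,0,0,0,-0.0033,0.0002,0.012],
)

```text
clock: 23.65
position: [0.4407, 0.0462, 0.279]
ee_rot: [0.707, 0.707, 0.022, 0.023]
ft_force: [5.1, -0.7, 1.9]
grip_width: 0.21
grasp_force: 25.5
```

Request:
move_arm(
  plan=[-0.0066,0,0,0,-0.0017,0.0001,0.012,-0.0131,0,0,0,-0.0033,0.0002,0.012,-0.0131,0,0,0,-0.0033,0.0002,0.012],
)

```text
clock: 24.02
position: [0.4374, 0.0462, 0.2787]
ee_rot: [0.706, 0.707, 0.027, 0.027]
ft_force: [5.8, -0.8, 1.8]
grip_width: 0.202
grasp_force: 25.6
```

Request:
move_arm(
  plan=[-0.0066,0,0,0,-0.0017,0.0001,0.012,-0.0131,0,0,0,-0.0033,0.0002,0.012,-0.0131,0,0,0,-0.0033,0.0002,0.012],
)

```text
clock: 24.4
position: [0.4342, 0.0462, 0.2783]
ee_rot: [0.706, 0.707, 0.031, 0.032]
ft_force: [5.1, -1.8, 3.5]
grip_width: 0.206
grasp_force: 25.6
```

Request:
move_arm(
  plan=[-0.0066,0,0,0,-0.0017,0.0001,0.012,-0.0131,0,0,0,-0.0033,0.0001,0.012,-0.0131,0,0,0,-0.0033,0.0001,0.012],
)

```text
clock: 24.78
position: [0.4309, 0.0462, 0.2779]
ee_rot: [0.706, 0.706, 0.036, 0.037]
ft_force: [5.4, -1.2, 2.9]
grip_width: 0.207
grasp_force: 25.6
```

Request:
move_arm(
  plan=[-0.0066,0,0,0,-0.0017,0.0001,0.012,-0.0131,0,0,0,-0.0033,0.0001,0.012,-0.0131,0,0,0,-0.0033,0.0001,0.012],
)

```text
clock: 25.15
position: [0.4276, 0.0462, 0.2774]
ee_rot: [0.706, 0.706, 0.041, 0.041]
ft_force: [5.2, -1.6, 2.4]
grip_width: 0.206
grasp_force: 25.6
```

Request:
move_arm(
  plan=[-0.0066,0,0,0,-0.0017,0.0001,0.012,-0.0131,0,0,0,-0.0033,0.0001,0.012,-0.0131,0,0,0,-0.0033,0.0001,0.012],
)

```text
clock: 25.52
position: [0.4243, 0.0462, 0.2769]
ee_rot: [0.705, 0.706, 0.045, 0.046]
ft_force: [4.6, -1.2, 1.4]
grip_width: 0.207
grasp_force: 25.5
```

Request:
move_arm(
  plan=[-0.0087,0,0,0,-0.0022,0.0001,0.012,-0.0175,0,0,0,-0.0044,0.0001,0.012,-0.0175,0,0,0,-0.0044,0.0001,0.012],
)

```text
clock: 25.9
position: [0.42, 0.0462, 0.2762]
ee_rot: [0.705, 0.705, 0.051, 0.052]
ft_force: [5.3, -1.0, 0.8]
grip_width: 0.208
grasp_force: 25.4
```

Request:
move_arm(
  plan=[-0.0087,0,0,0,-0.0022,0.0001,0.012,-0.0175,0,0,0,-0.0044,0.0001,0.012,-0.0175,0,0,0,-0.0044,0.0001,0.012],
)

```text
clock: 26.28
position: [0.4158, 0.0463, 0.2755]
ee_rot: [0.704, 0.705, 0.058, 0.059]
ft_force: [7.7, -0.7, -0.1]
grip_width: 0.208
grasp_force: 25.3
```

Request:
move_arm(
  plan=[-0.0044,0,0,0,-0.0011,0.0001,0.012,-0.0044,0,0,0,-0.0011,0.0001,0.012],
)

```text
clock: 26.52
position: [0.4149, 0.0462, 0.2753]
ee_rot: [0.704, 0.705, 0.059, 0.06]
ft_force: [8.4, -1.2, 0.1]
grip_width: 0.209
grasp_force: 25.4
```

Request:
move_arm(
  plan=[-0.0044,0,0,0,-0.0011,0.0001,0.012,-0.0044,0,0,0,-0.0011,0.0001,0.012],
)

```text
clock: 26.78
position: [0.4139, 0.0462, 0.2751]
ee_rot: [0.704, 0.705, 0.061, 0.062]
ft_force: [8.7, -1.5, -0.3]
grip_width: 0.206
grasp_force: 25.4
```

Request:
move_arm(
  plan=[-0.0035,0,0,0,-0.0009,0,0.012,-0.007,0,0,0,-0.0018,0,0.012,-0.007,0,0,0,-0.0018,0,0.012],
)

```text
clock: 27.15
position: [0.4122, 0.0463, 0.2748]
ee_rot: [0.704, 0.704, 0.064, 0.064]
ft_force: [9.6, -1.9, -1.7]
grip_width: 0.205
grasp_force: 25.3
```

```bash
python3 cl.py
```

```text
27.15 [0.4122 0.0463 0.2748] tilt -10.39 F [ 9.64 -1.94 -1.67] grip 0.205 25.3 j3 -1.297 grasp angle -15.72 r 0.0919
F_rad -4.22
F_tan 8.83
```

Request:
move_arm(
  plan=[-0.0044,0,0,0,-0.0011,0,0.012,-0.0087,0,0,0,-0.0022,0,0.012,-0.0087,0,0,0,-0.0022,0,0.012],
)

```text
clock: 27.52
position: [0.4101, 0.0463, 0.2744]
ee_rot: [0.704, 0.704, 0.067, 0.068]
ft_force: [12.6, -1.2, -2.6]
grip_width: 0.21
grasp_force: 25.2
```

```bash
python3 cl.py
```

```text
27.525 [0.4101 0.0463 0.2744] tilt -10.92 F [12.59 -1.21 -2.62] grip 0.21 25.2 j3 -1.286 grasp angle -16.1 r 0.092
F_rad -6.01
F_tan 11.37
```

Request:
move_arm(
  plan=[-0.0035,0,0,0,-0.001,0,0.012,-0.0035,0,0,0,-0.001,0,0.012,-0.0035,0,0,0,-0.001,0,0.012],
)

```text
clock: 27.9
position: [0.4092, 0.0463, 0.2742]
ee_rot: [0.703, 0.704, 0.068, 0.069]
ft_force: [12.0, -0.6, -4.3]
grip_width: 0.204
grasp_force: 25.1
```

```bash
python3 cl.py
```

```text
27.9 [0.4092 0.0463 0.2742] tilt -11.12 F [12.   -0.58 -4.27] grip 0.204 25.1 j3 -1.281 grasp angle -16.31 r 0.092
F_rad -7.47
F_tan 10.31
```

Request:
move_arm(
  plan=[-0.0061,0,0,0,-0.0016,0.0005,0.012,-0.0061,0,0,0,-0.0016,0.0005,0.012,-0.0061,0,0,0,-0.0016,0.0005,0.012],
)

```text
clock: 28.28
position: [0.4081, 0.0464, 0.2739]
ee_rot: [0.703, 0.704, 0.071, 0.071]
ft_force: [10.7, -1.1, 1.4]
grip_width: 0.213
grasp_force: 25.5
```

```bash
python3 cl.py
```

```text
28.275 [0.4081 0.0464 0.2739] tilt -11.52 F [10.72 -1.12  1.4 ] grip 0.213 25.5 j3 -1.274 grasp angle -16.32 r 0.0919
F_rad -1.68
F_tan 10.68
```

Request:
move_arm(
  plan=[-0.007,0,0,0,-0.0019,0,0.012,-0.007,0,0,0,-0.0019,0,0.012,-0.007,0,0,0,-0.0019,0,0.012],
)

```text
clock: 28.65
position: [0.4063, 0.0464, 0.2736]
ee_rot: [0.703, 0.704, 0.073, 0.074]
ft_force: [13.2, -1.4, -0.2]
grip_width: 0.209
grasp_force: 25.4
```

```bash
python3 cl.py
```

```text
28.65 [0.4063 0.0464 0.2736] tilt -11.95 F [13.18 -1.4  -0.19] grip 0.209 25.4 j3 -1.264 grasp angle -16.69 r 0.092
F_rad -3.97
F_tan 12.57
```

That's about 12.6 N at the ball against a steep rise, which is finger-tight. I'll release it and withdraw along the tool axis.

Request:
move_arm(
  plan=[0,0,0,0,0,0,0.045,0,0,0,0,0,0,0.045,0,0,0,0,0,0,0.045,0,0,0,0,0,-0.02,0.045,0,0,0,0,0,-0.05,0.045,0,0,0,0,0,-0.09,0.045,0,0,0,0.02,0,-0.14,0.045,0,0,0,0.04,0,-0.18,0.045,0,0,0,0.04,0,-0.18,0.045],
)

```text
clock: 29.78
position: [0.3682, 0.0878, 0.4503]
ee_rot: [0.702, 0.705, 0.073, 0.073]
ft_force: [-0.5, -0.4, -0.2]
grip_width: 0.529
grasp_force: 0.0
```

```bash
python3 cl.py; python3 - <<'E'
from h import *
p=manip.camera('side'); save(p,'s9.png',(180,150,340,300),4); q=manip.camera('top')
for pp in(p,q):
 for l in("edge","packer","lever_ball"):
  for d in manip.tip_of(pp,l)[:4]: print(l,round(d["conf"],2),W(pp,d["position"]).round(4))
E
```

```text
29.775 [0.3682 0.0878 0.4503] tilt -11.85 F [-0.49 -0.37 -0.23] grip 0.529 0.0 j3 -0.883 grasp angle -13.76 r 0.2726
F_rad -0.11
F_tan -0.53
edge 0.89 [ 0.6337 -0.0771  0.044 ]
packer 0.82 [ 5.199e-01  5.768e-01 -1.000e-04]
packer 0.8 [ 0.6617 -0.0697  0.0027]
packer 0.64 [ 0.3564  0.1384 -0.0018]
lever_ball 0.62 [0.4384 0.0445 0.1193]
edge 0.67 [ 0.6334 -0.0802  0.0375]
packer 0.9 [ 0.6586 -0.0656  0.    ]
packer 0.78 [0.3562 0.1415 0.    ]
packer 0.62 [ 0.5225  0.5769 -0.0014]
packer 0.51 [ 0.4911 -0.042   0.0008]
lever_ball 0.6 [0.4412 0.0457 0.1138]
```

View pics/s9.png

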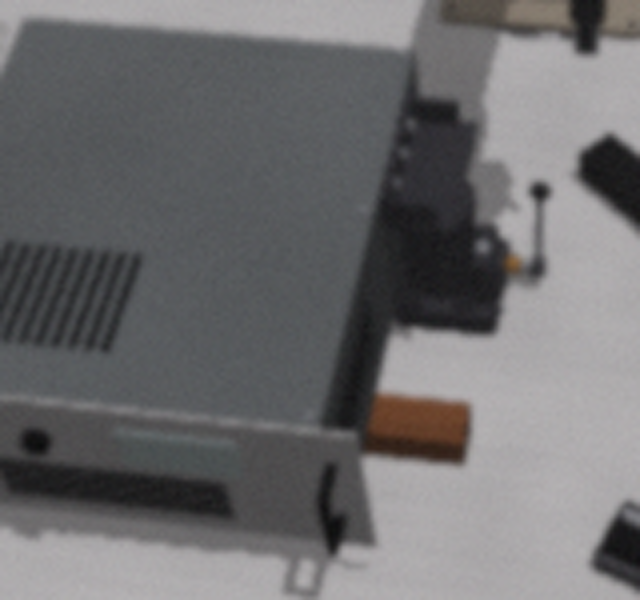

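The chassis edge is at about 40 mm on the block (crop 370–465, 400–460). The lever (crop 540,190) stays closed at about -17°, and the robot is clear of everything.

```bash
python3 -c "
from workcell import manip
print(manip.hand_in())"
```

```text
the job is handed in; nothing more can be done
None
```

The job is handed in: the chassis rests on the hardwood block, which is about 60 mm under the raised edge, and the valve is closed finger-tight at about 12.6 N; nothing else was touched, and it took about 30 s of the 72 s.

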